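# Hasp and pin the tool chest shut

### The job

Close up the green steel tool chest: swing the hasp on its front over the staple so that it hangs flat against the chest, then take the red-handled pin out of the wooden rack and drop it upright down through the staple loop, all the way until its collar sits on the loop. Let go of it there, and leave the blue-handled pin in the rack.

Things in the scene. Friction and masses are not known exactly. Their poses are not given: they have to be found in the camera images.
- staple (a point): Steel staple on the chest's front: a square loop standing out level, hole upright. Point: where the pin's axis goes, at the loop's upper side, 82 mm above the bench; x points level into the chest, y left along its face, z up. Hole 24 mm wide in y; from the point its front bar begins 12 mm ahead (-x), the closed hasp lies 28 mm and the chest's face 38 mm behind (+x). Bars 7 mm thick.
- tool_chest: Green steel chest, fixed, lid shut. Origin: on the bench under the middle of its front face; x points into the chest, y left along the face, z up. 180 mm deep (x 0 to 180), 300 mm wide, flat top at 130 mm. The hasp's hinge axis runs along y, 8 mm in front of the face (x = -8) and 124 mm above the bench.
- hasp (a joint): Slotted steel plate, 64 mm wide, reaching 88 mm from its hinge; its last 16 mm are a solid bar with a black lip. 0: closed, hanging down over the staple; 1.57: level, away from chest; 3.14: upright; 3.64: leaning back over the lid on its stop, where it starts. Turns freely with some drag: pushed from behind its free end to well past upright, it falls closed by itself in about 2 s.
- red_pin: Loose 120 g pin with a red handle, upright in one hole of a wooden rack, collar resting on the rack's top. Origin: centre of the collar's underside; z up along the handle. Below: steel shank, diameter 10, length 52 mm, tapered tip. Above: collar, diameter 38, 5 mm thick, then the handle, diameter 22 mm, 5 to 50 mm above the origin. Round: yaw does not matter.
- blue_pin: Pin of the same shape and size with a blue handle, in the rack's other hole; it belongs to another box and stays there. Origin as for the red pin. The rack is a fixed wooden block, 64 x 170 mm, 60 mm high, its two holes 20 mm wide and 100 mm apart.

How it is judged:
On the way, in this order (a step that is already met when the one before it is completed fails the run):
1. the hasp is swung over the staple and hangs closed (value of joint hasp below 0.15 rad), for 0.2 s.
2. the red pin has dropped through the staple loop, its collar on the loop (horizontal distance between red_pin and staple below 0.014 m and z of red_pin in the frame of staple between -0.006 and 0.006 m), for 0.2 s.
At the end, for the whole second after the job is handed in: The hasp hangs closed over the staple (within 0.15 rad), and the red pin stands upright (within 0.18 rad) and at rest through the staple loop, its collar's underside within 6 mm of the loop's upper side and within 14 mm of the staple point in plan. The blue pin has not left its place in the rack (all of step 2 and value of joint hasp below 0.15 rad and angle between red_pin's own z axis and vertical below 0.18 rad and linear speed of red_pin below 0.02 m/s); the robot touches nothing.
It fails at once if the blue pin is moved more than 30 mm (distance of blue_pin from where it was at the start of the episode above 0.03 m).
It also fails if it takes over 54 s, if anything falls off the work surface, if the arm or the gripper's body presses on something with over 40 N, if the wrist force passes 120 N, or if a joint passes its speed limit or range.

### The arm

A 6-joint arm with a two-finger parallel gripper is mounted at the origin on a cart in front of the work surface, level with it; the furniture and walls round the work are solid. World frame = base frame: x ahead of the robot, y to its left, z up, the work surface at z = 0. Lengths are in m, angles in rad, forces in N, time in s.
With the tool pointing down it reaches from about 0.35 to 0.975 m from the base axis. Payload 4.9 kg.
Tool frame: the origin (TCP) lies at the very end of the fingers, on their centre line; the grasp point (between the pads) lies 19 mm behind it (ctrl.grip_point_offset is the distance from the TCP to the grasp point, in m); z points along the fingers, y is the line along which they close (so a half turn about z gives the same grasp; the last joint's range is limited). The gripper opens to 85 mm and grips with 20 to 120 N. Pads are 22 mm wide; open, the fingers measure 114 mm over their backs; the gripper's body (76 mm by 85 mm) begins 54 mm behind the grasp point. The pads swing forward as they close: fully open they stand 13 mm farther back than shut.
Start: joints at [-1.372, 0.053, 1.613, -0, 1.476, -0.119], TCP at [0.195, -0.594, 0.203] pointing down, gripper open.
Joint ranges: [-3.01, 3.01], [-1.01, 2.22], [0.06, 2.58], [-1.02, 4.17], [0.09, 2.62], [-3.14, 3.14]. Speed limits (rad/s): [2.57, 2.57, 3.14, 3.14, 3.14, 3.14].

### API

Orientations are given as a rotation vector (axis times angle).
In Python, from station import ctrl gives the robot as it stands.
- The arm moves only by the tool send_rows, never from a script. Its argument "rows" is a list of rows, each a list of 3 entries, a list of its own where there are three numbers: the finger opening in cm, from 0 to 8.54, then the shift along the tool's x, y, z in cm, then the turn about the tool's z in degrees. A call has 1 to 10 rows; each row shifts and turns the commanded pose from where the row before left it, along the tool's axes as they then stand; what a row does not reach is not made up. A row lasts 1/8 s, in which the tool goes at most 62.5 mm and 10.7 degrees, less where a joint would pass 70% of its speed; a pose out of reach is approached as far as the arm can. A call with a gripper value outside its range is refused whole. The fingers move at their own pace and stop on an object; "newtons" is the grip in N (left out, the last holds). Time passes only in rows, so rows that do not move let the fingers close. It gives the time, the measured TCP pose, the force, the opening and the grip force at its end, in the units of the state.
- ctrl.get_obs(): the state, without advancing time (a new reading comes with each control period).
- ctrl.get_image(name): name is "side" or "top" or "wrist"; returns a dict with "frame" (384x512x3 uint8, red, green, blue), "range_z" (384x512 float32, m along the optical axis (not along the pixel's ray), 0 where there is no reading), "fx", "fy", "cx", "cy" (pixels), "cam_to_world" (4x4, takes a point from camera to world coordinates). Camera axes: x right, y down, z forward; pixel columns grow to the right and rows downward; lengths in m; the calibration is good to about 2 mm. A picture is of the moment at which its call begins.
- ctrl.finish_job(): hands the job in; it is judged then, once.
The state is a dict: "t": time; "q": joint angles; "dq": joint speeds; "effort": joint torques, N m; "tool_pos": TCP position; "tool_rot": TCP orientation; "contact_force": force on the tool from outside, world axes, zero at the start; "wrist_torque": the same for the moment, N m; "opening": finger opening in m; "grip_force": force on a finger pad.
Only numpy, scipy, OpenCV 4.12 (cv2) and the standard library are available. Lean on these libraries where they do the work, as an engineer would, in place of code of your own. Each camera call takes 0.05 s, during which the arm holds its last target. There are 200 camera calls.

## Working session

There is one attempt and no reset: what is moved stays moved. The work goes in short steps, Python scripts to look and compute and a tool call to move; the robot and the scene stay as the last step left them, time stands still between calls to the robot, and variables do not carry over. Pictures are saved under pics/ and viewed, at most 10 in all, crops included, and the job is handed in when it is done.

Besides the shell and the picture viewer there is one more tool, called after ">>>" by a JSON object that holds its "fn" and its "kwargs", one argument or row to a line. send_rows: Moves the arm, as the interface text tells. Its arguments: {"type":"object","properties":{"rows":{"type":"array","items":{"type":"array"}},"newtons":{"type":"number"}},"required":["rows"]}

```bash
mkdir -p pics; ls; python3 - <<'E'
from station import ctrl
import cv2,numpy as np
o=ctrl.get_obs();print({k:np.round(v,4) for k,v in o.items()},ctrl.grip_point_offset)
for n in ("side","top"):
    d=ctrl.get_image(n);np.savez(f"{n}0.npz",**d)
    cv2.imwrite(f"pics/{n}0.png",d["frame"][...,::-1]);print(n,d["fx"],np.round(d["cam_to_world"],3))
E
```

```text
pics
{'t': np.float64(0.0), 'q': array([-1.372 ,  0.0534,  1.6143,  0.    ,  1.476 , -0.119 ]), 'dq': array([-0.0005,  0.0012, -0.0003, -0.0003,  0.0004,  0.0007]), 'effort': array([-1.80000e-03, -3.93679e+01, -3.70180e+01, -2.00000e-04,
        7.10000e-03,  0.00000e+00]), 'tool_pos': array([ 0.1952, -0.5931,  0.2013]), 'tool_rot': array([-3.100e+00, -4.967e-01,  1.000e-04]), 'contact_force': array([ 0.6779, -0.1858,  0.8247]), 'wrist_torque': array([-0.0128, -0.0646, -0.0207]), 'grip_force': np.float64(0.0), 'opening': np.float64(0.0851)} 0.0187
side 357.9708128690758 [[-0.985 -0.116  0.126  0.412]
 [-0.171  0.623 -0.763  0.492]
 [ 0.01  -0.773 -0.634  0.63 ]
 [ 0.     0.     0.     1.   ]]
top 426.54905988702905 [[-0.126 -0.972  0.199  0.314]
 [-0.992  0.125 -0.019 -0.165]
 [-0.006 -0.2   -0.98   1.066]
 [ 0.     0.     0.     1.   ]]
```

View pics/side0.png

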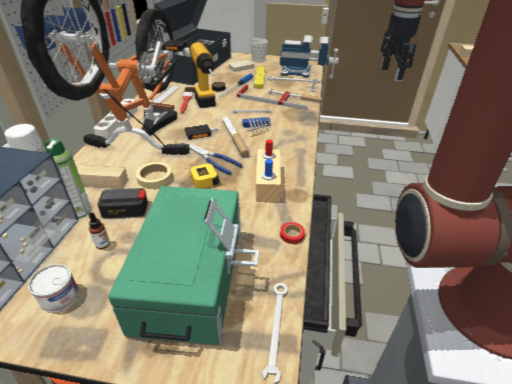

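View pics/top0.png

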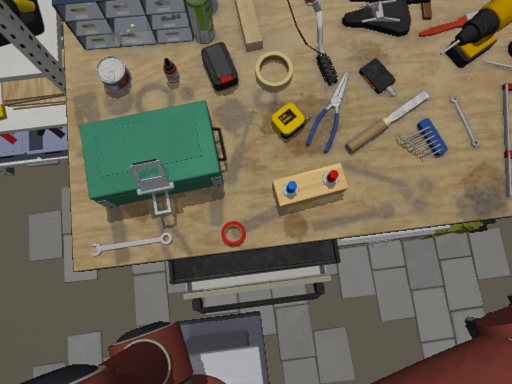

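Side view: chest with the hasp leaning back at about (217,215), the staple at (248,257), and the pins at (268,150) (red) and (268,165) (blue). Top view: hasp (152,177), staple (168,219), red pin (333,176), blue pin (292,187). Next I measure them.

```bash
cat > h.py <<'E'
import numpy as np,cv2
def cloud(d):
    z=d["range_z"];v,u=np.indices(z.shape)
    p=np.stack([(u-d["cx"])/d["fx"]*z,(v-d["cy"])/d["fy"]*z,z],-1)
    T=d["cam_to_world"];return p@T[:3,:3].T+T[:3,3]
def ray(d,u,v):
    T=d["cam_to_world"];r=T[:3,:3]@np.array([(u-d["cx"])/d["fx"],(v-d["cy"])/d["fy"],1]);return T[:3,3],r
def onz(d,u,v,z):
    o,r=ray(d,u,v);return o+r*(z-o[2])/r[2]
def tri(*rays):
    A=np.zeros((3,3));b=np.zeros(3)
    for o,r in rays:
        r=r/np.linalg.norm(r);P=np.eye(3)-np.outer(r,r);A+=P;b+=P@o
    x=np.linalg.solve(A,b)
    return x,[np.linalg.norm(np.cross(x-o,r/np.linalg.norm(r))) for o,r in rays]
def mask(d,name):
    h=cv2.cvtColor(d["frame"],cv2.COLOR_RGB2HSV);H,S,V=[h[...,i].astype(int) for i in range(3)]
    if name=="red": return ((H<6)|(H>174))&(S>170)&(V>90)
    if name=="blue": return (H>100)&(H<118)&(S>170)&(V>90)
    if name=="green": return (H>65)&(H<90)&(S>120)&(V>50)
E
python3 - <<'E'
from h import *
np.set_printoptions(precision=4,suppress=True)
D={n:dict(np.load(n+"0.npz")) for n in("side","top")}
roi={"top":(slice(150,215),slice(270,350)),"side":(slice(130,185),slice(250,290))}
for c in("red","blue"):
    R=[]
    for n,d in D.items():
        m=mask(d,c);k=np.zeros_like(m);k[roi[n]]=1;m&=k.astype(bool)
        v,u=np.nonzero(m);P=cloud(d)[m];P=P[P[:,2]>0.03]
        print(c,n,len(u),u.mean(),v.mean(),"med",np.median(P,0),"zmax",np.percentile(P[:,2],[5,95]))
        R.append(ray(d,u.mean(),v.mean()))
    print("tri",tri(*R))
d=D["top"];m=mask(d,"green");P=cloud(d)
m&=(abs(P[...,2]-.13)<.012)
n,l,s,_=cv2.connectedComponentsWithStats(m.astype(np.uint8));i=1+np.argmax(s[1:,4]);m=l==i
Q=P[m];print("chest top z",np.median(Q[:,2]),len(Q))
v,u=np.nonzero(m);XY=np.array([onz(d,a,b,.13)[:2] for a,b in zip(u,v)])
r=cv2.minAreaRect((XY*1000).astype(np.float32));print(r,cv2.boxPoints(r))
# rack top
q=P[150:215,265:355].reshape(-1,3);q=q[abs(q[:,2]-.06)<.006];r=cv2.minAreaRect((q[:,:2]*1000).astype(np.float32));print("rack",np.median(q[:,2]),r)
big=[cv2.resize(D["top"]["frame"][145:235,110:200],None,fx=6,fy=6,interpolation=2)]
cv2.imwrite("pics/crop.png",cv2.resize(np.hstack([big[0],cv2.resize(D["side"]["frame"][195:285,190:280],None,fx=6,fy=6,interpolation=2)]),(800,400))[...,::-1])
E
```

```text
red side 84 268.5 146.72619047619048 med [ 0.5181 -0.3721  0.096 ] zmax [0.0738 0.1119]
red top 60 333.28333333333336 174.26666666666668 med [ 0.5182 -0.3792  0.1116] zmax [0.1078 0.115 ]
tri (array([ 0.5211, -0.3842,  0.0893]), [np.float64(0.001985011851693311), np.float64(0.001985011851693314)])
blue side 84 268.1547619047619 167.0 med [ 0.5045 -0.2732  0.0962] zmax [0.0726 0.1121]
blue top 56 291.5357142857143 185.625 med [ 0.5041 -0.2805  0.1113] zmax [0.1082 0.1146]
tri (array([ 0.507 , -0.2829,  0.0896]), [np.float64(0.0014790658236649309), np.float64(0.0014790658236650933)])
chest top z 0.13223996997675047 8795
((627.3847045898438, 32.63372802734375), (178.92507934570312, 297.3626403808594), 4.552675247192383) [[ 526.4027  173.7448]
 [ 550.0061 -122.6796]
 [ 728.3667 -108.4773]
 [ 704.7633  187.9471]]
rack 0.0616761711557674 ((512.9420166015625, -331.46881103515625), (64.92376708984375, 170.93710327148438), 8.035840034484863)
```

View pics/crop.png

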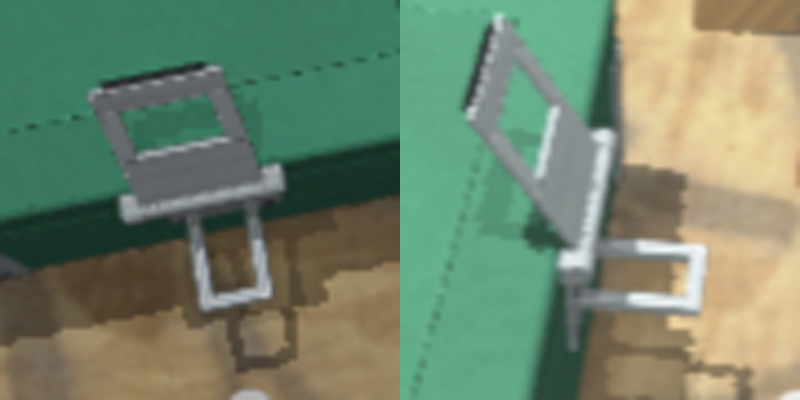

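The crop shows the loop clearly in both views. Front bar outer corners: top (156.1,214.3) and (170.8,211.8), side (256.8,264.3) and (258.2,250.1). The hasp leans back over the lid.

```bash
python3 - <<'E'
from h import *
np.set_printoptions(precision=4,suppress=True)
D={n:dict(np.load(n+"0.npz")) for n in("side","top")}
t,s=D["top"],D["side"]
for a,b in(((156.1,214.3),(256.8,264.3)),((170.8,211.8),(258.2,250.1))):
    print(tri(ray(t,*a),ray(s,*b)),onz(t,*a,.082),onz(s,*b,.082))
def tc(x,y):return 110+x/4.444,145+y/4.444
def sc(x,y):return 190+(x-400)/4.444,195+y/4.444
for n,a,b in(("lipL",(92,93),(468,110)),("lipR",(220,70),(500,20)),("hingeL",(122,210),(575,265)),("hingeR",(282,180),(607,138))):
    print(n,tri(ray(t,*tc(*a)),ray(s,*sc(*b))))
th=np.radians(4.55);X=np.array([np.cos(th),np.sin(th)]);Y=np.array([-X[1],X[0]]);O=np.array([.5382,.0255])
# staple/hasp points in chest frame from both clouds
for n,d in D.items():
    P=cloud(d);L=np.stack([(P[...,:2]-O)@X,(P[...,:2]-O)@Y,P[...,2]],-1)
    m=(L[...,0]<-.015)&(L[...,0]>-.08)&(abs(L[...,1])<.06)&(L[...,2]>.06)&(L[...,2]<.1)
    q=L[m];print(n,"staple",len(q),np.percentile(q,[0,5,50,95,100],axis=0))
    m=(abs(L[...,1])<.08)&(L[...,2]>.145)&(L[...,0]<.1)&(L[...,0]>-.03)&(L[...,2]<.25)
    q=L[m];print(n,"hasp",len(q),np.percentile(q,[0,5,50,95,100],axis=0))
E
```

```text
(array([0.482 , 0.0391, 0.0805]), [np.float64(0.000724317179118231), np.float64(0.0007243171791181517)]) [0.4825 0.0388 0.082 ] [0.4811 0.0405 0.082 ]
(array([0.4842, 0.0041, 0.0827]), [np.float64(0.00023971587446615402), np.float64(0.00023971587446618557)]) [0.484  0.0043 0.082 ] [0.4845 0.0035 0.082 ]
lipL (array([0.5705, 0.0582, 0.2026]), [np.float64(5.6478103057842056e-05), np.float64(5.647810305789609e-05)])
lipR (array([ 0.5746, -0.0019,  0.1985]), [np.float64(0.0005030369230327823), np.float64(0.0005030369230325724)])
hingeL (array([0.5289, 0.0663, 0.1297]), [np.float64(0.00044720979609364533), np.float64(0.0004472097960935891)])
hingeR (array([ 0.534 , -0.0145,  0.1248]), [np.float64(0.0016133296145353032), np.float64(0.0016133296145349543)])
side staple 208 [[-0.0571 -0.0185  0.0751]
 [-0.0557 -0.0159  0.0786]
 [-0.0389  0.0054  0.0827]
 [-0.0183  0.0204  0.085 ]
 [-0.0159  0.0213  0.0858]]
side hasp 530 [[-0.0002 -0.0307  0.145 ]
 [ 0.002  -0.0274  0.1473]
 [ 0.0194  0.0059  0.1784]
 [ 0.0351  0.0327  0.2033]
 [ 0.0382  0.0348  0.2047]]
top staple 146 [[-0.0551 -0.0181  0.0769]
 [-0.0548 -0.0175  0.0808]
 [-0.0416  0.0001  0.0838]
 [-0.0178  0.019   0.0866]
 [-0.0152  0.0201  0.0889]]
top hasp 522 [[ 0.0017 -0.0308  0.1451]
 [ 0.0039 -0.0288  0.148 ]
 [ 0.0218  0.0012  0.1789]
 [ 0.0374  0.0304  0.204 ]
 [ 0.0402  0.0331  0.2061]]
```

```bash
cat >> h.py <<'E'
from scipy.spatial.transform import Rotation as R
TH=np.radians(4.55);X=np.array([np.cos(TH),np.sin(TH),0]);Y=np.array([-X[1],X[0],0]);O=np.array([.538,.0255,0])
Z=np.array([0,0,1.])
STAPLE=np.array([.501,.0228,.082])
def go(ctrl,target,pose=None):
    o=ctrl.get_obs();Rt=R.from_rotvec(o["tool_rot"]).as_matrix()
    print("pos",np.round(o["tool_pos"],4),"yaw x",round(np.degrees(np.arctan2(Rt[1,0],Rt[0,0])),2),"z",np.round(Rt[:,2],3),"shift cm",np.round(Rt.T@(np.array(target)-o["tool_pos"])*100,2),"t",o["t"],"open",o["opening"])
E
```

>>> {"fn": "send_rows", "kwargs": {
  "rows": [
    [0,[0,0,-5],7],
    [0,[0,0,-5],6.6],
    [0,[0,0,0],0]
  ]
}}

```text
t: 0.48
tool_pos: [0.1958, -0.5958, 0.3086]
tool_rot: [3.13, 0.126, 0.002]
contact_force: [-0.3, -0.3, -0.2]
opening: 0.032
grip_force: 0.0
```

```bash
python3 - <<'E'
from h import *
from station import ctrl
go(ctrl,O+.085*X+.30*Z)
E
```

```text
pos [ 0.1958 -0.5958  0.3086] yaw x 4.61 z [ 0.002 -0.009 -1.   ] shift cm [ 47.6  -59.18   0.34] t 0.475 open 0.03204270372357242
```

>>> {"fn": "send_rows", "kwargs": {
  "rows": [
    [0,[3,-3.7,0],0],
    [0,[3,-3.7,0],0],
    [0,[3,-3.7,0],0],
    [0,[3,-3.7,0],0],
    [0,[3,-3.7,0],0],
    [0,[3,-3.7,0],0],
    [0,[3,-3.7,0],0],
    [0,[3,-3.7,0],0],
    [0,[3,-3.7,0],0],
    [0,[3,-3.7,0],0]
  ]
}}

```text
t: 1.72
tool_pos: [0.4648, -0.199, 0.3007]
tool_rot: [-3.138, -0.127, 0.003]
contact_force: [0.4, -0.0, -0.3]
opening: 0.0
grip_force: 0.0
```

>>> {"fn": "send_rows", "kwargs": {
  "rows": [
    [0,[3,-3.7,0],0],
    [0,[3,-3.7,0],0],
    [0,[3,-3.7,0],0],
    [0,[3,-3.7,0],0],
    [0,[3,-3.7,0],0],
    [0,[2.6,-3.7,0],0],
    [0,[0,0,0],0],
    [0,[0,0,0],0]
  ]
}}

```text
t: 2.72
tool_pos: [0.6216, 0.0344, 0.301]
tool_rot: [3.139, 0.127, -0.004]
contact_force: [0.8, -0.2, -0.1]
opening: -0.0002
grip_force: 0.0
```

```bash
python3 - <<'E'
from h import *
from station import ctrl
go(ctrl,O+.085*X+.175*Z)
E
```

```text
pos [0.6216 0.0344 0.301 ] yaw x 4.63 z [-0.002 -0.    -1.   ] shift cm [ 0.13  0.22 12.6 ] t 2.725 open -0.00017829644053301964
```

>>> {"fn": "send_rows", "kwargs": {
  "rows": [
    [0,[0,0,4],0],
    [0,[0,0,4],0],
    [0,[0,0,4],0],
    [0,[0,0.2,0.6],0],
    [0,[-1.5,0,0],0],
    [0,[-1.5,0,0],0],
    [0,[-1.5,0,0],0],
    [0,[-1.5,0,0],0]
  ]
}}

```text
t: 3.72
tool_pos: [0.5618, 0.0278, 0.1777]
tool_rot: [3.139, 0.126, 0.003]
contact_force: [0.3, 0.7, -0.4]
opening: -0.0001
grip_force: 0.0
```

>>> {"fn": "send_rows", "kwargs": {
  "rows": [
    [0,[-1.5,0,0],0],
    [0,[-1.5,0,0],0],
    [0,[-1.5,0,0],0],
    [0,[-1.5,0,0],0],
    [0,[-1.5,0,0],0],
    [0,[-1,0,0],0]
  ]
}}

```text
t: 4.47
tool_pos: [0.4769, 0.021, 0.1764]
tool_rot: [-3.139, -0.126, -0.0]
contact_force: [-0.0, -0.3, 0.0]
opening: 0.0
grip_force: 0.0
```

>>> {"fn": "send_rows", "kwargs": {
  "rows": [
    [8.5,[0,0,-4],0],
    [8.5,[0,0,-4],0],
    [8.5,[0,0,-4],0],
    [8.5,[0,0,-2],0]
  ]
}}

```text
t: 4.97
tool_pos: [0.4783, 0.0209, 0.3193]
tool_rot: [3.138, 0.126, 0.006]
contact_force: [0.6, -0.3, -0.3]
opening: 0.0723
grip_force: 0.0
```

```bash
python3 - <<'E'
from h import *
from station import ctrl
go(ctrl,[.5165,-.380,.30])
d=ctrl.get_image("side");P=cloud(d)
L=np.stack([(P-O)@X,(P-O)@Y,P[...,2]],-1)
for lo,hi in((.02,.07),(.07,.1),(.1,.14)):
    m=(L[...,0]<-.005)&(L[...,0]>-.12)&(abs(L[...,1])<.06)&(L[...,2]>lo)&(L[...,2]<hi);print(lo,m.sum(),np.round(np.percentile(L[m],[2,50,98],axis=0),3))
cv2.imwrite("pics/side1.png",cv2.resize(d["frame"][120:300,150:330],None,fx=3,fy=3)[...,::-1])
E
```

```text
pos [0.4783 0.0209 0.3193] yaw x 4.61 z [ 0.004 -0.    -1.   ] shift cm [ 0.57 40.27  1.96] t 4.975 open 0.07234523245254851Traceback (most recent call last):
  File "<stdin>", line 7, in <module>
    return _quantile_unchecked(
        a, q, axis, out, overwrite_input, method, keepdims, weights)
    return _ureduce(a,
                    func=_quantile_ureduce_func,
    ...<5 lines>...
                    overwrite_input=overwrite_input,
                    method=method)
    r = func(a, **kwargs)
    result = _quantile(arr,
                       quantiles=q,
    ...<2 lines>...
                       out=out,
                       weights=wgt)
    slices_having_nans = np.isnan(arr[-1, ...])
                                  ~~~^^^^^^^^^
IndexError: index -1 is out of bounds for axis 0 with size 0
```

>>> {"fn": "send_rows", "kwargs": {
  "rows": [
    [8.5,[0,4.5,0],0],
    [8.5,[0,4.5,0],0],
    [8.5,[0,4.5,0],0],
    [8.5,[0,4.5,0],0],
    [8.5,[0,4.5,0],0],
    [8.5,[0,4.5,0],0],
    [8.5,[0.3,4.5,0],0],
    [8.5,[0.3,4.5,0.7],0],
    [8.5,[0.3,4.3,2],0],
    [8.5,[0,0,3],0]
  ]
}}

```text
t: 6.28
tool_pos: [0.5186, -0.3825, 0.2569]
tool_rot: [-3.138, -0.121, 0.002]
contact_force: [0.5, -0.3, 0.3]
opening: 0.0849
grip_force: 0.0
```

```bash
python3 - <<'E'
from h import *
from station import ctrl
go(ctrl,[.520,-.381,.075])
d=ctrl.get_image("side");P=cloud(d)
L=np.stack([(P-O)@X,(P-O)@Y,P[...,2]],-1)
for lo,hi in((.02,.07),(.07,.1),(.1,.14)):
    m=(L[...,0]<-.005)&(L[...,0]>-.12)&(abs(L[...,1])<.06)&(L[...,2]>lo)&(L[...,2]<hi);print(lo,m.sum(),np.round(np.percentile(L[m],[2,50,98],axis=0),3) if m.any() else "")
w=ctrl.get_image("wrist");np.savez("w1.npz",**w);print(np.round(w["cam_to_world"],3))
cv2.imwrite("pics/m1.png",np.hstack([cv2.resize(d["frame"][170:290,170:290],(384,384)),cv2.resize(w["frame"],(416,384))])[...,::-1])
E
```

```text
pos [ 0.5186 -0.3825  0.2569] yaw x 4.43 z [-0.001  0.001 -1.   ] shift cm [ 0.18 -0.13 18.19] t 6.275 open 0.08488572124786813
0.02 0 
0.07 252 [[-0.056 -0.018  0.077]
 [-0.034  0.008  0.083]
 [-0.007  0.021  0.085]]
0.1 167 [[-0.013 -0.037  0.122]
 [-0.009  0.008  0.13 ]
 [-0.005  0.043  0.134]]
[[ 0.078 -0.947 -0.311  0.596]
 [-0.997 -0.077 -0.016 -0.375]
 [-0.009  0.311 -0.95   0.422]
 [ 0.     0.     0.     1.   ]]
```

View pics/m1.png

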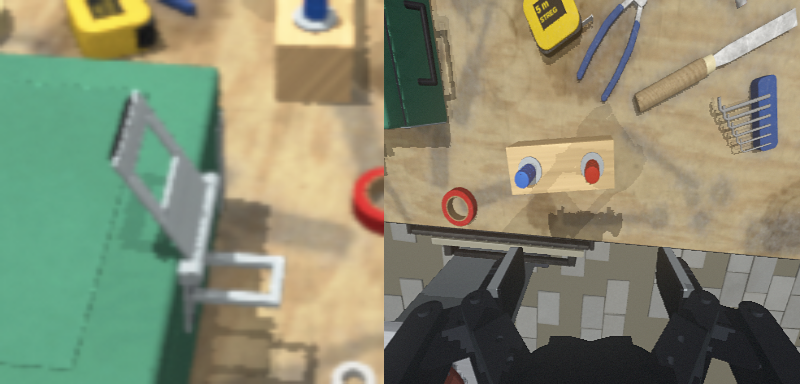

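The left half (side view) shows the hasp still leaning back at about (165,175), so it wasn't closed. The likely cause is that I opened and lifted the gripper too soon and flipped it back. In the wrist view the red pin is at about (592,170). I'll redo the push, further and keeping the fingers closed, and watch it.

>>> {"fn": "send_rows", "kwargs": {
  "rows": [
    [0,[1,-4,-3],0],
    [0,[1,-4.2,-2],0],
    [0,[1,-4.2,0],0],
    [0,[1,-4.2,0],0],
    [0,[1,-4.2,0],0],
    [0,[1,-4.2,0],0],
    [0,[1,-4.2,0],0],
    [0,[1.5,-4.2,0],0],
    [0,[2,-4.2,0],0],
    [0,[2.5,-3,0],0]
  ]
}}

```text
t: 7.62
tool_pos: [0.616, 0.0376, 0.3104]
tool_rot: [3.139, 0.129, 0.002]
contact_force: [-0.6, -1.0, -0.2]
opening: -0.0001
grip_force: 0.0
```

>>> {"fn": "send_rows", "kwargs": {
  "rows": [
    [0,[0.5,0,0],0],
    [0,[0,0,0],0]
  ]
}}

```text
t: 7.88
tool_pos: [0.6209, 0.0354, 0.3095]
tool_rot: [3.139, 0.127, -0.001]
contact_force: [0.7, -0.8, 0.0]
opening: 0.0003
grip_force: 0.0
```

```bash
python3 - <<'E'
from h import *
from station import ctrl
go(ctrl,O+.085*X+.175*Z)
E
```

```text
pos [0.6209 0.0354 0.3095] yaw x 4.63 z [-0. -0. -1.] shift cm [ 0.17  0.33 13.46] t 7.875 open 0.00029384066337614353
```

>>> {"fn": "send_rows", "kwargs": {
  "rows": [
    [0,[0.2,0.3,4],0],
    [0,[0,0,5],0],
    [0,[0,0,4.2],0],
    [0,[-1,0,0],0],
    [0,[-1.5,0,0],0],
    [0,[-1.5,0,0],0],
    [0,[-1.5,0,0],0],
    [0,[-1.5,0,0],0],
    [0,[-1.5,0,0],0]
  ]
}}

```text
t: 9.0
tool_pos: [0.5376, 0.0259, 0.1778]
tool_rot: [3.139, 0.126, 0.001]
contact_force: [-0.5, -0.4, 0.7]
opening: -0.0001
grip_force: 0.0
```

```bash
python3 - <<'E'
from h import *
from station import ctrl
go(ctrl,O+.0*X+.175*Z)
d=ctrl.get_image("side")
cv2.imwrite("pics/m2.png",cv2.resize(d["frame"][140:290,150:300],(450,450))[...,::-1])
E
```

```text
pos [0.5376 0.0259 0.1778] yaw x 4.61 z [ 0. -0. -1.] shift cm [0.03 0.04 0.28] t 9.0 open -8.635010424005619e-05
```

View pics/m2.png

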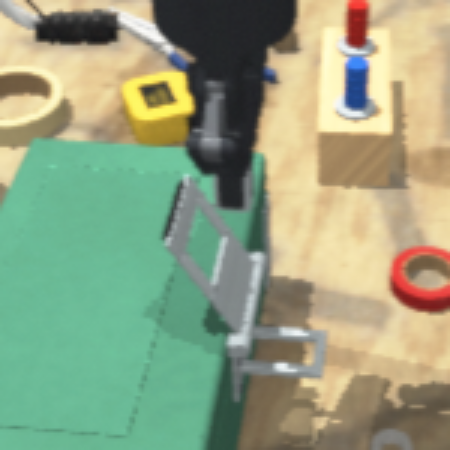

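```bash
python3 - <<'E'
from h import *
from station import ctrl
for n in("side","top"):
    d=dict(np.load(n+"0.npz"));T=np.linalg.inv(d["cam_to_world"])
    for p in((.5376,.0259,.1778),(.5376,.0259,.21),STAPLE,(.5725,.028,.2)):
        c=T[:3,:3]@np.array(p)+T[:3,3];print(n,p,np.round([c[0]/c[2]*d["fx"]+d["cx"],c[1]/c[2]*d["fy"]+d["cy"]],1))
d=ctrl.get_image("side");P=cloud(d)
for v in range(170,212,6):print(v,[np.round(P[v,u],3) for u in(222,228)])
d=ctrl.get_image("top")
cv2.imwrite("pics/m3.png",cv2.resize(d["frame"][120:240,90:210],(480,480))[...,::-1])
E
```

```text
side (0.5376, 0.0259, 0.1778) [228.5 220. ]
side (0.5376, 0.0259, 0.21) [227.9 206.8]
side [0.501  0.0228 0.082 ] [248.5 256.1]
side (0.5725, 0.028, 0.2) [209.  209.4]
top (0.5376, 0.0259, 0.1778) [150.1 181.8]
top (0.5376, 0.0259, 0.21) [146.5 178.4]
top [0.501  0.0228 0.082 ] [162.3 205.7]
top (0.5725, 0.028, 0.2) [145.3 163.5]
170 [array([0.534, 0.064, 0.317]), array([0.524, 0.065, 0.319])]
176 [array([0.533, 0.069, 0.309]), array([0.525, 0.062, 0.306])]
182 [array([0.531, 0.077, 0.304]), array([0.532, 0.04 , 0.276])]
188 [array([0.529, 0.085, 0.299]), array([0.52 , 0.084, 0.3  ])]
194 [array([0.533, 0.074, 0.279]), array([0.522, 0.078, 0.283])]
200 [array([0.546, 0.033, 0.23 ]), array([0.534, 0.037, 0.236])]
206 [array([ 0.574, -0.062,  0.131]), array([0.535, 0.036, 0.221])]
```

View pics/m3.png

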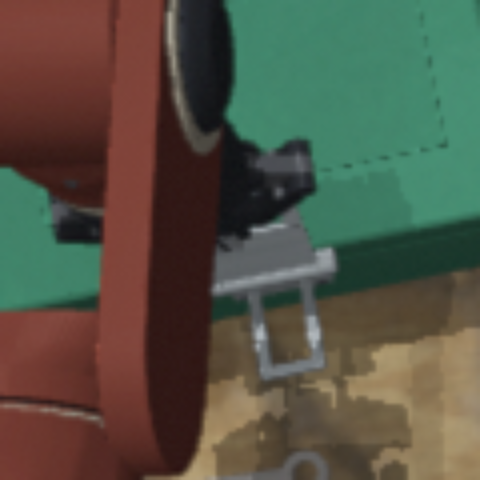

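The side crop shows the fingertip ending at about (227,208), which is z≈0.205 even though the TCP reads 0.178, so the fingers passed over the hasp. I'll go back and push lower.

>>> {"fn": "send_rows", "kwargs": {
  "rows": [
    [0,[3,0,0],0],
    [0,[3,0,0],0],
    [0,[2.7,0,0],0],
    [0,[0,0,1.4],0],
    [0,[0,0,1.4],0],
    [0,[0,0,0],0]
  ]
}}

```text
t: 9.9
tool_pos: [0.623, 0.033, 0.1465]
tool_rot: [-3.139, -0.126, 0.008]
contact_force: [0.2, -0.2, -0.1]
opening: -0.0001
grip_force: 0.0
```

```bash
python3 - <<'E'
from h import *
from station import ctrl
go(ctrl,O+.085*X+.150*Z)
d=ctrl.get_image("side");P=cloud(d)
cv2.imwrite("pics/m4.png",cv2.resize(d["frame"][140:290,150:300],(450,450))[...,::-1])
L=np.stack([(P-O)@X,(P-O)@Y,P[...,2]],-1)
m=(abs(L[...,0]-.085)<.03)&(abs(L[...,1])<.04)&(L[...,2]>.136)&(L[...,2]<.26)
v,u=np.nonzero(m);i=np.argsort(P[m][:,2])[:12];print([(u[k],v[k],np.round(P[v[k],u[k]],3)) for k in i])
E
```

```text
pos [0.623  0.033  0.1465] yaw x 4.61 z [-0.005  0.    -1.   ] shift cm [-0.03  0.07 -0.35] t 9.9 open -0.00012670166643246204
[(np.int64(185), np.int64(219), array([0.618, 0.037, 0.177])), (np.int64(179), np.int64(219), array([0.628, 0.039, 0.177])), (np.int64(178), np.int64(219), array([0.63 , 0.04 , 0.177])), (np.int64(182), np.int64(219), array([0.622, 0.039, 0.178])), (np.int64(184), np.int64(219), array([0.619, 0.039, 0.178])), (np.int64(187), np.int64(219), array([0.613, 0.038, 0.178])), (np.int64(180), np.int64(219), array([0.626, 0.04 , 0.178])), (np.int64(181), np.int64(219), array([0.624, 0.04 , 0.179])), (np.int64(183), np.int64(219), array([0.62 , 0.04 , 0.179])), (np.int64(186), np.int64(219), array([0.615, 0.039, 0.179])), (np.int64(189), np.int64(215), array([0.612, 0.028, 0.18 ])), (np.int64(177), np.int64(218), array([0.631, 0.041, 0.181]))]
```

View pics/m4.png

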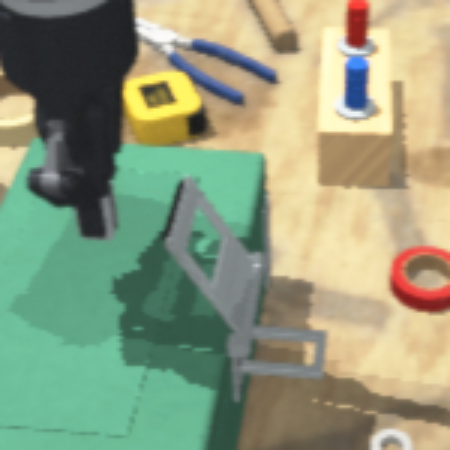

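The fingertip measures z≈0.177 at TCP 0.1465, so the fingers really end about 30 mm above the reported TCP. From now on I allow for this offset. Pushing with the real tip at about 0.166.

>>> {"fn": "send_rows", "kwargs": {
  "rows": [
    [0,[0,0,1],0],
    [0,[-1.5,0,0],0],
    [0,[-1.5,0,0],0],
    [0,[-1.5,0,0],0],
    [0,[-1.5,0,0],0],
    [0,[-1.5,0,0],0],
    [0,[-1.5,0,0],0],
    [0,[-1.5,0,0],0],
    [0,[-1.5,0,0],0]
  ]
}}

```text
t: 11.08
tool_pos: [0.5044, 0.0232, 0.1391]
tool_rot: [-3.139, -0.126, 0.001]
contact_force: [0.2, -0.3, 0.7]
opening: -0.0002
grip_force: 0.0
```

>>> {"fn": "send_rows", "kwargs": {
  "rows": [
    [0,[-1.5,0,0],0],
    [0,[-1.0,0,0],0],
    [0,[0,0,0],0],
    [0,[0,0,0],0],
    [0,[0,0,0],0],
    [0,[0,0,0],0],
    [0,[0,0,0],0],
    [0,[0,0,0],0]
  ]
}}

```text
t: 12.08
tool_pos: [0.4808, 0.0213, 0.1395]
tool_rot: [3.139, 0.126, -0.0]
contact_force: [-0.2, 0.7, -0.7]
opening: 0.0001
grip_force: 0.0
```

```bash
cat > hs.py <<'E'
from h import *
from station import ctrl
go(ctrl,[.520,-.381,.075])
d=ctrl.get_image("side");P=cloud(d)
L=np.stack([(P-O)@X,(P-O)@Y,P[...,2]],-1)
for lo,hi in((.02,.07),(.07,.1),(.1,.15),(.15,.21)):
    m=(L[...,0]<.05)&(L[...,0]>-.12)&(abs(L[...,1])<.05)&(L[...,2]>lo)&(L[...,2]<hi)&((L[...,2]>.145)|(L[...,0]<-.004));print(lo,m.sum(),np.round(np.percentile(L[m],[2,50,98],axis=0),3) if m.any() else "")
cv2.imwrite("pics/m5.png",cv2.resize(d["frame"][140:290,150:300],(450,450))[...,::-1])
E
python3 hs.py
```

```text
pos [0.4808 0.0213 0.1395] yaw x 4.61 z [-0. -0. -1.] shift cm [ 0.67 40.41  6.45] t 12.075 open 0.0001406359109710868
0.02 122 [[-0.028 -0.029  0.04 ]
 [-0.023  0.011  0.051]
 [-0.018  0.034  0.068]]
0.07 299 [[-0.056 -0.026  0.074]
 [-0.029  0.011  0.083]
 [-0.006  0.033  0.099]]
0.1 236 [[-0.014 -0.037  0.101]
 [-0.011  0.007  0.128]
 [-0.004  0.042  0.131]]
0.15 121 [[-0.069  0.     0.171]
 [-0.059  0.012  0.186]
 [-0.048  0.015  0.199]]
```

View pics/m5.png

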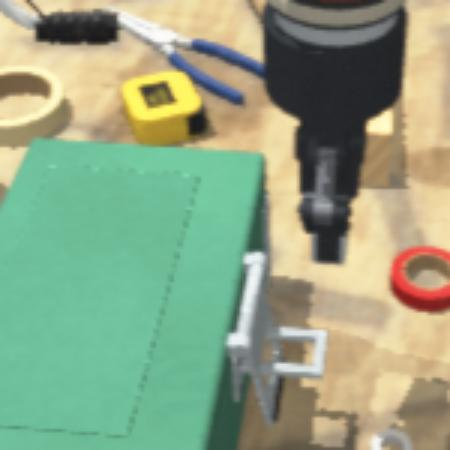

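The m5 crop shows the hasp now hanging over the staple at about (262,350), with the gripper clear in front. On to the red pin; the hasp gets re-measured on the way.

>>> {"fn": "send_rows", "kwargs": {
  "rows": [
    [8.5,[0,0,-4],0],
    [8.5,[0,3,-4],0],
    [8.5,[0,4.5,-1],0],
    [8.5,[0,4.5,0],0],
    [8.5,[0,4.5,0],0],
    [8.5,[0,4.5,0],0],
    [8.5,[0,4.5,0],0],
    [8.5,[0,4.5,0],0],
    [8.5,[0.2,4.5,0],0],
    [8.5,[0.3,4.5,0],0]
  ]
}}

```text
t: 13.38
tool_pos: [0.5171, -0.3686, 0.2294]
tool_rot: [-3.139, -0.126, -0.0]
contact_force: [0.3, 0.6, 0.9]
opening: 0.0847
grip_force: 0.0
```

>>> {"fn": "send_rows", "kwargs": {
  "rows": [
    [8.5,[0.2,1.4,3],0],
    [8.5,[0,0,3],0],
    [8.5,[0,0,0],0]
  ]
}}

```text
t: 13.75
tool_pos: [0.5186, -0.3796, 0.1657]
tool_rot: [-3.134, -0.125, 0.008]
contact_force: [-0.7, -0.8, -0.3]
opening: 0.0848
grip_force: 0.0
```

```bash
cat > pin.py <<'E'
from h import *
from station import ctrl
w=ctrl.get_image("wrist");s=ctrl.get_image("side");o=ctrl.get_obs()
np.savez("w2.npz",**w);Rr=[];rp=np.array([.52,-.381])
for n,d in(("w",w),("s",s)):
    m=mask(d,"red");P=cloud(d);m&=(np.hypot(P[...,0]-rp[0],P[...,1]-rp[1])<.04)&(P[...,2]>.06)
    v,u=np.nonzero(m);print(n,len(u),u.mean(),v.mean(),np.round(np.median(P[m],0),4),np.round(P[m].min(0),3),np.round(P[m].max(0),3))
    t=m&(P[...,2]>P[m][:,2].max()-.006);print(" top cap",t.sum(),np.round(P[t].mean(0),4))
    c=(np.hypot(P[...,0]-rp[0],P[...,1]-rp[1])<.03)&(abs(P[...,2]-.066)<.005)&~mask(d,"red")
    Rr.append(ray(d,u.mean(),v.mean()))
print("tri",tri(*Rr))
# fingers
for n,d in(("s",s),):
    P=cloud(d);m=(np.hypot(*(P[...,:2]-o["tool_pos"][:2]).transpose(2,0,1))<.07)&(P[...,2]>.14)&(P[...,2]<.3)
    q=P[m];q=q[np.argsort(q[:,2])][:40];print("tips",np.round(q[::6],3))
E
python3 hs.py;python3 pin.py
```

```text
pos [ 0.5186 -0.3796  0.1657] yaw x 4.58 z [-0.005  0.005 -1.   ] shift cm [0.17 0.19 9.07] t 13.75 open 0.08484262865130919
0.02 95 [[-0.017 -0.026  0.038]
 [-0.013  0.011  0.05 ]
 [-0.01   0.033  0.067]]
0.07 288 [[-0.056 -0.022  0.076]
 [-0.03   0.011  0.083]
 [-0.009  0.033  0.099]]
0.1 201 [[-0.013 -0.038  0.102]
 [-0.009  0.007  0.129]
 [-0.004  0.042  0.131]]
0.15 0 
w 517 254.63636363636363 197.29206963249516 [ 0.5214 -0.3813  0.1102] [ 0.509 -0.391  0.07 ] [ 0.529 -0.371  0.113]
 top cap 418 [ 0.5194 -0.3811  0.1104]
s 86 268.5 146.86046511627907 [ 0.5181 -0.3725  0.0956] [ 0.51  -0.385  0.072] [ 0.526 -0.368  0.113]
 top cap 23 [ 0.5181 -0.3763  0.1105]
tri (array([ 0.51728782, -0.38116496,  0.0910468 ]), [np.float64(0.001546960308681631), np.float64(0.0015469603086817679)])
tips [[ 0.517 -0.334  0.213]
 [ 0.525 -0.334  0.215]
 [ 0.515 -0.332  0.217]
 [ 0.508 -0.334  0.219]
 [ 0.512 -0.424  0.222]
 [ 0.534 -0.423  0.224]
 [ 0.528 -0.422  0.225]]
```

The hasp is closed: its lip is 13 mm from the face. The red pin is at (0.519,-0.381), with its top at z=0.110 in both views. The open tips again sit higher than reported, consistent with the 30 mm offset, so I'll grasp at TCP z≈0.043.

>>> {"fn": "send_rows", "kwargs": {
  "rows": [
    [8.5,[0.1,0.1,3],0],
    [8.5,[0,0,3],0],
    [8.5,[0,0,3],0],
    [8.5,[0,0,2],0],
    [8.5,[0,0,1.3],0],
    [8.5,[0,0,0],0]
  ]
}}

```text
t: 14.65
tool_pos: [0.5212, -0.3816, 0.0462]
tool_rot: [-3.139, -0.127, 0.001]
contact_force: [-0.2, 0.6, 0.3]
opening: 0.0851
grip_force: 0.0
```

>>> {"fn": "send_rows", "kwargs": {
  "rows": [
    [1.8,[0,0,0],0],
    [1.8,[0,0,0],0],
    [1.8,[0,0,0],0],
    [1.8,[0,0,0],0],
    [1.8,[0,0,0],0]
  ],
  "newtons": 50
}}

```text
t: 15.28
tool_pos: [0.5217, -0.3822, 0.0472]
tool_rot: [3.138, 0.126, 0.001]
contact_force: [-0.5, 0.6, 2.1]
opening: 0.0205
grip_force: 49.2
```

```bash
python3 - <<'E'
from h import *
from station import ctrl
go(ctrl,[.519,-.381,.043])
d=ctrl.get_image("side");w=ctrl.get_image("wrist")
cv2.imwrite("pics/m6.png",np.hstack([cv2.resize(d["frame"][100:220,210:330],(384,384)),cv2.resize(w["frame"],(416,384))])[...,::-1])
E
```

```text
pos [ 0.5217 -0.3822  0.0472] yaw x 4.61 z [ 0.001 -0.001 -1.   ] shift cm [-0.26 -0.14  0.42] t 15.275 open 0.020474126476021273
```

View pics/m6.png

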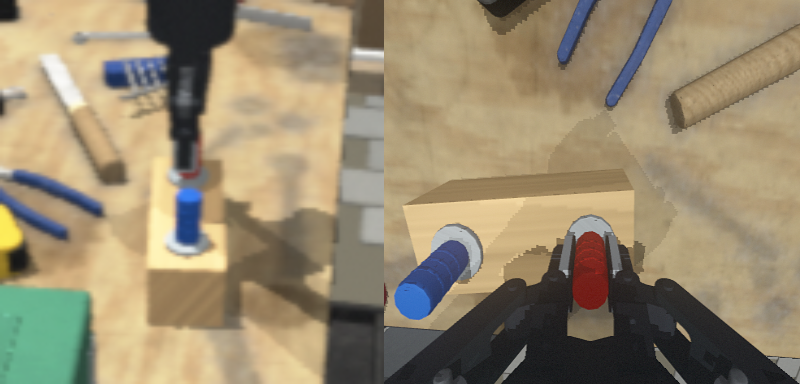

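In m6 the red handle sits centred between the pads (wrist view, about (590,270)), and the grip reads 49 N. Lifting and carrying it.

>>> {"fn": "send_rows", "kwargs": {
  "rows": [
    [1.8,[0,0,-2],0],
    [1.8,[0,0,-3],0],
    [1.8,[0,0,-4],0],
    [1.8,[0,0,-4],0],
    [1.8,[-0.4,-3,-0.5],0],
    [1.8,[-0.5,-4,0],0],
    [1.8,[-0.5,-4,0],0],
    [1.8,[-0.5,-4,0],0],
    [1.8,[-0.5,-4,0],0],
    [1.8,[-0.5,-4,0],0]
  ]
}}

```text
t: 16.62
tool_pos: [0.4733, -0.1535, 0.1821]
tool_rot: [3.139, 0.126, 0.0]
contact_force: [-0.8, 0.4, -1.6]
opening: 0.0207
grip_force: 49.1
```

>>> {"fn": "send_rows", "kwargs": {
  "rows": [
    [1.8,[-0.6,-4,0],0],
    [1.8,[-0.6,-4,0],0],
    [1.8,[-0.6,-4,0],0],
    [1.8,[-0.6,-3,0],0],
    [1.8,[0,-2,0],0],
    [1.8,[0,0,0],0],
    [1.8,[0,0,0],0]
  ]
}}

```text
t: 17.5
tool_pos: [0.4364, 0.0122, 0.1818]
tool_rot: [3.139, 0.126, 0.0]
contact_force: [-0.1, 0.3, -2.6]
opening: 0.0206
grip_force: 49.2
```

```bash
cat > air.py <<'E'
from h import *
from station import ctrl
go(ctrl,STAPLE)
o=ctrl.get_obs();p=o["tool_pos"];Rr=[]
for n in("side","wrist"):
    d=ctrl.get_image(n);np.savez(n+"_air.npz",**d);P=cloud(d)
    near=(np.hypot(P[...,0]-p[0],P[...,1]-p[1])<.04)
    m=mask(d,"red")&near;v,u=np.nonzero(m)
    if len(u)<10: print(n,"no red");continue
    print(n,"red",len(u),u.mean(),v.mean(),np.round([P[m].min(0),np.median(P[m],0),P[m].max(0)],4))
    h=cv2.cvtColor(d["frame"],cv2.COLOR_RGB2HSV)
    g=near&(h[...,1]<70)&(h[...,2]>90)&(P[...,2]>p[2]-.09)&(P[...,2]<p[2]+.04)
    v,u=np.nonzero(g);q=P[g]
    if len(q):
        print(" grey",len(q),np.round(np.percentile(q,[1,50,99],axis=0),4))
        for a in np.arange(q[:,2].min(),q[:,2].max(),.008):
            k=(q[:,2]>=a)&(q[:,2]<a+.008)
            if k.any():print("  z",round(a,3),k.sum(),"u",u[k].min(),u[k].max(),"v",v[k].min(),v[k].max(),np.round(q[k].mean(0),4))
E
python3 air.py
```

```text
pos [0.4364 0.0122 0.1818] yaw x 4.6 z [ 0. -0. -1.] shift cm [ 6.53 -0.55  9.98] t 17.5 open 0.020570700382558108
side no red
wrist red 2620 254.00572519083968 273.1782442748092 [[0.4232 0.0016 0.2028]
 [0.4401 0.0116 0.2435]
 [0.4449 0.0217 0.2469]]
 grey 1063 [[ 0.4361 -0.0043  0.1529]
 [ 0.4457  0.0127  0.2   ]
 [ 0.4519  0.0289  0.2214]]
  z 0.151 40 u 248 259 v 210 214 [0.4372 0.012  0.1547]
  z 0.159 4 u 251 257 v 214 214 [0.4378 0.0116 0.16  ]
  z 0.191 123 u 224 283 v 214 235 [0.4478 0.0125 0.1976]
  z 0.199 785 u 225 282 v 216 243 [0.445  0.0125 0.2001]
  z 0.207 3 u 272 281 v 236 237 [ 0.4467 -0.0007  0.2135]
  z 0.215 108 u 221 288 v 236 248 [0.4471 0.0125 0.2189]
```

```bash
python3 - <<'E'
from h import *
d=dict(np.load("wrist_air.npz"));P=cloud(d)
T=np.linalg.inv(d["cam_to_world"])
c=T[:3,:3]@STAPLE+T[:3,3];print("staple px",c[:2]/c[2]*d["fx"]+[d["cx"],d["cy"]])
L=np.stack([(P-STAPLE)@X,(P-STAPLE)@Y,P[...,2]],-1)
m=(L[...,0]>-.03)&(L[...,0]<.02)&(abs(L[...,1])<.03)&(L[...,2]>.07)&(L[...,2]<.095)
q=L[m];print(m.sum(),np.percentile(q,[1,50,99],axis=0).round(4))
f=q[q[:,0]<-.008];print("front bar x",np.percentile(f[:,0],[2,50,98]),"y",np.percentile(f[:,1],[1,99]))
for s in(1,-1):
    g=q[(q[:,0]>-.006)&(q[:,1]*s>0)];print("side",s,len(g),np.percentile(g[:,1],[2,50,98]) if len(g) else "", np.median(g[:,2]) if len(g) else "")
u=int(c[0]/c[2]*d["fx"]+d["cx"]);v=int(c[1]/c[2]*d["fy"]+d["cy"]);print(u,v)
cv2.imwrite("pics/w_air.png",cv2.resize(d["frame"][40:300,130:390],(600,600))[...,::-1])
E
```

```text
staple px [247.30990954 119.28434042]
886 [[-0.019  -0.0175  0.0792]
 [-0.0042  0.0004  0.0829]
 [ 0.0196  0.0198  0.0846]]
front bar x [-0.01904996 -0.01514058 -0.00876983] y [-0.01759806  0.01926298]
side 1 233 [0.01315035 0.01641044 0.01985156] 0.08294519277075618
side -1 231 [-0.01737483 -0.01437061 -0.01083829] 0.08287603210044864
247 119
```

View pics/w_air.png

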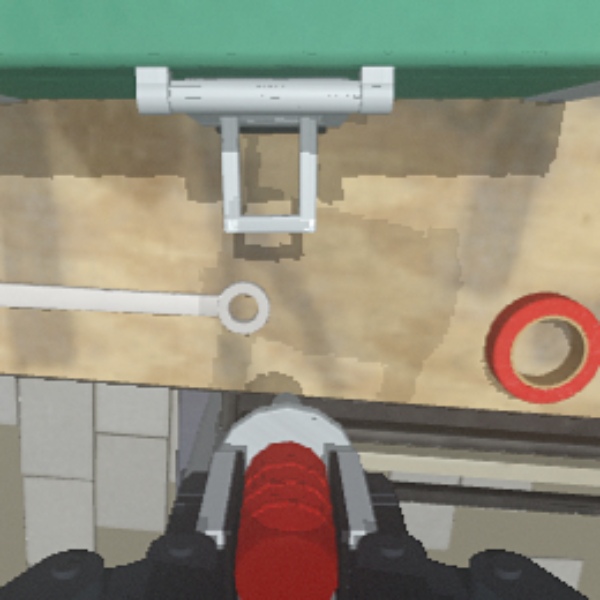

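The wrist view shows the closed hasp, the loop at about (270,175) in the crop, and the pin upright in the gripper with its collar at about (285,430). In this camera the shift from pin to staple is about x 6.8 cm and y -0.6 cm in tool axes.

>>> {"fn": "send_rows", "kwargs": {
  "rows": [
    [1.8,[2,-0.2,0],0],
    [1.8,[2.5,-0.2,0],0],
    [1.8,[1.5,-0.2,0],0],
    [1.8,[0.8,0,0],0],
    [1.8,[0,0,1.5],0],
    [1.8,[0,0,1.5],0],
    [1.8,[0,0,1],0],
    [1.8,[0,0,0],0],
    [1.8,[0,0,0],0]
  ]
}}

```text
t: 18.73
tool_pos: [0.5038, 0.0241, 0.1418]
tool_rot: [3.139, 0.126, 0.001]
contact_force: [0.3, 0.2, -0.9]
opening: 0.0207
grip_force: 49.2
```

```bash
python3 air.py; python3 - <<'E'
from h import *
d=dict(np.load("wrist_air.npz"));P=cloud(d);s=STAPLE
L=np.stack([(P-s)@X,(P-s)@Y,P[...,2]],-1)
m=(L[...,0]>-.03)&(L[...,0]<.025)&(abs(L[...,1])<.03)&(L[...,2]>.07)&(L[...,2]<.092);q=L[m]
for k in(1,-1):
    g=q[q[:,1]*k>.008];print("loop side",k,len(g),np.percentile(g,[2,50,98],axis=0).round(4) if len(g) else "")
m=(abs(L[...,0])<.03)&(abs(L[...,1])<.03)&(L[...,2]>.145)&(L[...,2]<.165);q=L[m];print("collar local",len(q),np.percentile(q,[1,50,99],axis=0).round(4) if len(q) else "")
E
```

```text
pos [0.5038 0.0241 0.1418] yaw x 4.61 z [ 0.001 -0.    -1.   ] shift cm [-0.29  0.1   5.98] t 18.725 open 0.020719502512251835
side no red
wrist red 2584 253.86339009287926 273.7480650154799 [[0.4906 0.0136 0.1615]
 [0.5075 0.0237 0.2041]
 [0.5126 0.0338 0.2073]]
 grey 3030 [[ 0.4871 -0.0023  0.0814]
 [ 0.519   0.0254  0.1289]
 [ 0.5362  0.0547  0.18  ]]
  z 0.078 505 u 232 275 v 190 221 [0.4993 0.0237 0.0828]
  z 0.086 62 u 217 290 v 172 172 [0.5308 0.0264 0.0935]
  z 0.094 125 u 216 290 v 172 174 [0.531  0.0267 0.0989]
  z 0.102 112 u 216 291 v 174 175 [0.5314 0.0257 0.1053]
  z 0.11 35 u 248 259 v 210 214 [0.5049 0.0239 0.1148]
  z 0.118 120 u 209 295 v 176 214 [0.5325 0.0266 0.1248]
  z 0.126 1066 u 205 301 v 176 190 [0.5308 0.0263 0.1287]
  z 0.15 65 u 225 283 v 214 234 [0.5161 0.0245 0.1573]
  z 0.158 840 u 224 283 v 215 243 [0.5128 0.0246 0.1605]
  z 0.166 1 u 272 272 v 237 237 [0.5129 0.0142 0.1723]
  z 0.174 99 u 211 285 v 236 246 [0.5145 0.0255 0.1789]
loop side 1 248 [[-0.0155  0.012   0.0805]
 [-0.0019  0.0167  0.083 ]
 [ 0.0115  0.0199  0.0842]]
loop side -1 253 [[-0.0151 -0.0177  0.0796]
 [-0.0007 -0.0143  0.0828]
 [ 0.0118 -0.0108  0.0842]]
collar local 954 [[ 0.0034 -0.0155  0.1567]
 [ 0.0118  0.0008  0.1605]
 [ 0.0187  0.0172  0.1647]]
```

Pin and loop line up within 1 mm. Inserting in stages.

>>> {"fn": "send_rows", "kwargs": {
  "rows": [
    [1.8,[0,0,1],0],
    [1.8,[0,0,1],0],
    [1.8,[0,0,1],0],
    [1.8,[0,0,1],0],
    [1.8,[0,0,1],0],
    [1.8,[0,0,1],0],
    [1.8,[0,0,0.7],0],
    [1.8,[0,0,0.3],0],
    [1.8,[0,0,0],0]
  ]
}}

```text
t: 19.95
tool_pos: [0.5037, 0.0241, 0.0714]
tool_rot: [-3.139, -0.126, 0.0]
contact_force: [-0.2, -0.1, -0.4]
opening: 0.0206
grip_force: 49.2
```

```bash
python3 air.py | grep -v "  z"; python3 hs.py
```

```text
pos [0.5037 0.0241 0.0714] yaw x 4.61 z [-0.  0. -1.] shift cm [-0.28  0.11 -1.06] t 19.95 open 0.02059381086843648
side no red
wrist red 2327 253.9522990975505 277.1173184357542 [[0.4909 0.0135 0.0931]
 [0.5068 0.0236 0.1342]
 [0.5125 0.0338 0.1367]]
 grey 557 [[ 0.5033 -0.0006  0.0893]
 [ 0.5301  0.0273  0.1082]
 [ 0.5339  0.0538  0.1113]]
pos [0.504  0.0241 0.0719] yaw x 4.61 z [ 0.001 -0.    -1.   ] shift cm [-1.66 40.5  -0.3 ] t 20.05 open 0.020571262688833376
0.02 125 [[-0.042 -0.025  0.038]
 [-0.014  0.005  0.05 ]
 [-0.01   0.033  0.067]]
0.07 296 [[-0.056 -0.016  0.077]
 [-0.034  0.015  0.087]
 [-0.009  0.033  0.098]]
0.1 295 [[-0.048 -0.033  0.102]
 [-0.011  0.017  0.128]
 [-0.004  0.042  0.148]]
0.15 327 [[-0.054  0.013  0.152]
 [-0.04   0.022  0.191]
 [-0.016  0.048  0.21 ]]
```

>>> {"fn": "send_rows", "kwargs": {
  "rows": [
    [1.8,[0,0,0.2],0],
    [1.8,[0,0,0.1],0],
    [1.8,[0,0,0],0]
  ]
}}

```text
t: 20.48
tool_pos: [0.5041, 0.024, 0.0697]
tool_rot: [3.139, 0.126, 0.001]
contact_force: [-3.8, 1.1, 5.9]
opening: 0.0207
grip_force: 50.0
```

>>> {"fn": "send_rows", "kwargs": {
  "rows": [
    [3,[0,0,0],0],
    [4,[0,0,0],0],
    [5,[0,0,0],0],
    [6,[0,0,0],0],
    [6,[0,0,0],0],
    [6,[0,0,-2],0],
    [6,[0,0,-4],0],
    [6,[0,0,-4],0],
    [6,[-2,0,-4],0],
    [6,[-3,0,0],0]
  ]
}}

```text
t: 21.72
tool_pos: [0.4558, 0.0197, 0.2132]
tool_rot: [3.138, 0.127, 0.012]
contact_force: [0.1, -0.7, -0.8]
opening: 0.0599
grip_force: 0.0
```

>>> {"fn": "send_rows", "kwargs": {
  "rows": [
    [6,[-3,0,0],0],
    [6,[-2,0,0],0],
    [6,[0,4,0],0],
    [6,[0,4,0],0],
    [6,[0,4,0],0],
    [6,[0,0,0],0]
  ]
}}

```text
t: 22.48
tool_pos: [0.4135, -0.1054, 0.2085]
tool_rot: [3.139, 0.12, -0.0]
contact_force: [-0.1, 0.1, 0.5]
opening: 0.0597
grip_force: 0.0
```

```bash
python3 hs.py; python3 - <<'E'
from h import *
from station import ctrl
Rr=[]
for n in("side","top"):
    d=ctrl.get_image(n);P=cloud(d);near=np.hypot(P[...,0]-.501,P[...,1]-.023)<.035
    m=mask(d,"red")&near&(P[...,2]>.05);v,u=np.nonzero(m)
    print(n,len(u),np.round([P[m].min(0),P[m].mean(0),P[m].max(0)],4) if len(u) else "none")
    if len(u):Rr.append(ray(d,u.mean(),v.mean()))
    b=mask(d,"blue")&(np.hypot(P[...,0]-.506,P[...,1]+.281)<.05);print(" blue",b.sum(),np.round(np.median(P[b],0),4))
    if n=="side":
        for a in(.09,.10,.11,.12):
            k=m&(abs(P[...,2]-a-.003)<.004);print(a,np.nonzero(k)[1].min() if k.any() else "",np.nonzero(k)[1].max() if k.any() else "", np.round(P[k].mean(0),4) if k.any() else "")
if len(Rr)==2:print(tri(*Rr))
E
```

```text
pos [ 0.4135 -0.1054  0.2085] yaw x 4.38 z [-0. -0. -1.] shift cm [ 8.52 28.3  13.35] t 22.475 open 0.05971690288311794
0.02 126 [[-0.042 -0.027  0.039]
 [-0.014  0.005  0.048]
 [-0.01   0.033  0.065]]
0.07 351 [[-0.056 -0.022  0.076]
 [-0.031  0.012  0.087]
 [-0.009  0.033  0.099]]
0.1 399 [[-0.048 -0.034  0.101]
 [-0.026  0.008  0.129]
 [-0.005  0.042  0.134]]
0.15 0 
side 183 [[0.4913 0.0132 0.0941]
 [0.5003 0.0298 0.1206]
 [0.5115 0.0359 0.1353]]
 blue 80 [ 0.5043 -0.273   0.0968]
0.09 245 250 [0.5014 0.0334 0.0951]
0.1 244 252 [0.4997 0.0333 0.1032]
0.11 243 252 [0.5005 0.0321 0.1129]
0.12 244 252 [0.5002 0.0324 0.1232]
top 0 none
 blue 60 [ 0.5041 -0.2804  0.1113]
```

```bash
python3 -c "
from station import ctrl
print(ctrl.finish_job())"
```

```text
the job is handed in; nothing more can be done
None
```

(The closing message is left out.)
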